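Turn the warming plate down and lay out the palette knife for serving tart

ROBOT

A 7-joint arm with a two-finger parallel gripper is mounted at the origin on the work surface. World frame = base frame: x ahead of the robot, y to its left, z up, the work surface at z = 0. Lengths are in mm, angles in rad, forces in N, time in s.
With the tool pointing down it reaches from about 400 to 850 mm from the base axis. Payload 4.5 kg.
Tool frame: the origin (TCP) lies at the very end of the fingers, on their centre line; the grasp point (between the pads) lies 19 mm behind it (manip.grip_point_offset is the distance from the TCP to the grasp point, in mm); y points along the fingers, x is the direction in which the jaws open and shut, and the axes are right-handed (so a half turn about y gives the same grasp; the last joint's range is limited). The gripper opens to 88 mm and grips with 3 to 60 N. Pads are 18 mm wide; open, the fingers measure 123 mm over their backs; the gripper's body (75 mm by 187 mm) begins 45 mm behind the grasp point.
Start: joints at [1.276, 0.689, -0.195, 1.565, 0.157, 0.902, -0.215], TCP at [201.847, -591.533, 238.743] pointing down, gripper open.
Joint ranges: [-3.01, 3.01], [-0.46, 2.08], [-1.47, 1.51], [0.13, 2.56], [-1, 4.14], [0.04, 2.09], [-2.66, 2.66]. Speed limits (rad/s): [2.57, 2.57, 3.14, 3.14, 3.14, 3.14, 3.14].

INTERFACE

Orientations are given as a 3x3 rotation matrix whose columns are the frame's x, y, z axes.
In Python, from plant import manip gives the robot as it stands. The module is installed in compiled form; this text tells all that it offers.
- The arm moves only by the shell command python3 -m handwheel 'ROWS' [FORCE]. ROWS is JSON, a list of rows, each a list of 5 numbers: the shift along the tool's x, y, z in m, then the turn about the tool's y in degrees, then the closure, from 0 (fully open) to 1 (shut). A call has exactly 5 rows; each row is the pose to reach, as a shift and turn from the pose measured when the call began, along the tool's axes at that moment; what a row does not reach only later rows make up. A row lasts 1/10 s, in which the tool goes at most 50 mm and 8.59 degrees, less where a joint would pass 70% of its speed; a pose out of reach is approached as far as the arm can. A call with a gripper value outside its range is refused whole. The fingers move at their own pace and stop on an object; FORCE is the grip in N (left out, the last holds). Time passes only in rows, so rows that repeat a pose let the fingers close, or fill a call up. It gives the time, the measured TCP pose, the force and the opening at its end, in the units of the state.
- manip.observe(): the state, without advancing time (a new reading comes with each control period).
- manip.get_image(name): name is "scene" or "top" or "wrist"; returns the picture (420x560x3 uint8, red, green, blue); there is no depth.
- manip.camera_model(name): a dict with "fx", "fy", "cx", "cy" (pixels), "D" ([k1, k2, p1, p2, k3] as OpenCV has them; the pictures are not rectified), "eye" and "rotation" of the camera in the world; the wrist camera has in their place "tool_from_camera" (4x4, takes a point from camera to tool coordinates, whose origin is the TCP and whose axes are the tool frame's). Camera axes: x right, y up, looking along -z (the intrinsics and any distortion apply to the point x, -y, -z); pixel columns grow to the right and rows downward; lengths in mm; the calibration is good to about 2 mm. A picture is of the moment at which its call begins: read the wrist's pose just before it. camera_model takes no time and is no camera call.
- manip.close_job(): hands the job in, once; it reports no verdict.
The state is a dict: "time_s": time; "joint_positions": joint angles; "dq": joint speeds; "tau": joint torques, N m; "eef_pos": TCP position; "tcp_rot": TCP orientation; "contact_force": force on the tool from outside, world axes, zero at the start; "moment": the same for the moment, N m; "gripper_width": finger opening in mm.
Only numpy, scipy, OpenCV 4.12 (cv2) and the standard library are available. Lean on these libraries where they do the work, as an engineer would, in place of code of your own. Each camera call takes 0.05 s, during which the arm holds its last target. There are 200 camera calls.

TASK

Get the tart ready to serve: set the warming plate's sunken control knob, which you reach through the window of its rod guard, so that its white pointer line points at the round keep-warm dot, and pull the palette knife (the longest of the three blades) up out of the slotted block and lay it down gently, flat, on the bare half of the parchment beside the tart. Don't touch the tart, and leave everything else as it stands.

Things in the scene. Friction and masses are not known exactly. Their poses are not given: they have to be found in the camera images.
- knob (a joint): Angle (rad) of the black knob sunk in the warming plate's control panel; vertical axis. 0 = off, pointer towards the panel's near edge, at the ring mark; grows clockwise seen from above, stop at 4.7. Keep-warm dot = 1.05. Starts at 1.75 to 2.5, so it must be turned back, counter-clockwise from above. It takes about 0.05 N m and stays where it is left: no spring, no clicks.
- knob_grip (a point): On the knob's axis at gripping height, 79 mm above the table. Turns with the knob: z up, -x the way the white pointer line points. The grip bar runs along x: 46 long, 14 thick, from 23 mm below this point to 11 mm above; under it a skirt of diameter 48, its top 23 mm below this point. The well's floor is 29 mm below this point, the steel panel around the well 11 mm above it.
- guard_window (a point): Centre of the guard's window, on the knob's axis, level with the top of its rods, 100 mm above the table, 21 mm above knob_grip. Fixed frame of 8 mm steel rods, clear window 100 (along x) by 88 (along y) mm, so a wide-open gripper does not fit; go in part-closed. The well below it: 118 by 124 mm. The warming plate is fixed, stands left or right of the block, turned up to 9 degrees.
- keep_warm_mark (a point): The keep-warm dot: the only filled round mark of the dial, black, 11 mm across, on the floor of the well, 40 mm from the knob's axis. The ring mark is off, the row of strokes that get longer is for higher heat.
- knife_grip (a point): On the palette knife's black handle, 40 mm below the butt, mid-section: a place to grip. Knife 230 mm, about 0.11 kg: blade 115 long, 28 wide, 3 thick, round end; handle 115 long, 20 wide (x), 16 thick (y). z runs from tip to butt (up at the start), x across the width, y through the thickness. Stands tip down in any one of the block's slots, may lean 6 degrees, butt 245 mm up.
- knife_mid (a point): Middle of the knife's length, where blade and handle meet, 75 mm from knife_grip towards the tip; same axes. Lying flat, the handle's underside is 8 mm below it.
- knife_tip (a point): The blade's round end, 190 mm from knife_grip; same axes.
- knife_butt (a point): The handle's end, 40 mm from knife_grip; same axes.
- block_top (a point): Centre of the top of the fixed wooden block, 80 mm above the table. The block is 75 (x) by 140 (y) mm; three slots in a row along its y, 42 mm apart, each 35 (along x) by 8 (along y) mm and 65 mm deep.
- bare_parchment (a point): Centre of the bare half of the parchment on the wooden board, at its surface, 21 mm above the table. The bare area is 212 mm along this point's x (away from the robot) by 340 mm along y; the tart begins 117 mm from here along +x. The board is fixed, stands left or right of the block (opposite the warming plate), turned up to 9 degrees.
- tart: The tart on the board, 205 (x) by 290 (y) by 28 mm high, origin at the centre of its underside. Fixed; not to be touched.
- spreader_a_mid (a point): Middle of the length of a butter spreader with dark wooden handle, 132 mm long, standing in another slot of the block, its end about 147 mm above the table; to stay there.
- spreader_b_mid (a point): Middle of the length of an all-steel butter spreader, 128 mm long, standing in the remaining slot, its end about 143 mm above the table; to stay there.
- oil_bottle: Green oil bottle, diameter 64, 225 mm high; origin at the centre of its underside. A bystander.
- pepper_mill: Wooden pepper mill, diameter 54, 172 mm high; origin at the centre of its underside. A bystander.
- herb_jar: Amber jar, diameter 60, 110 mm high; origin at the centre of its underside. A bystander.
- tumbler: Glass tumbler, diameter 72, 120 mm high; origin at the centre of its underside. A bystander.

How it is judged (in metres and radians):
At the end, for the whole second after the job is handed in: The knob's pointer is on the keep-warm dot to within 0.12 rad (about 7 degrees), and the palette knife lies still and flat on the board (level to 7 degrees, blade flat), both its ends over the bare half of the parchment (value of joint knob between 0.93 and 1.17 rad and x of knife_tip in the frame of bare_parchment between -0.106 and 0.106 m and y of knife_tip in the frame of bare_parchment between -0.17 and 0.17 m and x of knife_butt in the frame of bare_parchment between -0.106 and 0.106 m and y of knife_butt in the frame of bare_parchment between -0.17 and 0.17 m and angle between knife_mid's own z axis and vertical between 1.45 and 1.69 rad and angle between knife_mid's own x axis and vertical between 1.2 and 1.94 rad and z of knife_mid in the frame of bare_parchment below 0.016 m and linear speed of knife below 0.02 m/s and angular speed of knife below 0.2 rad/s); the robot touches nothing.
It fails at once if the tart is touched (over 2 N) (contact force between anything else and tart above 2 N).
It fails at once if the palette knife is dropped or thrown (out of the fingers and faster than 0.9 m/s) (linear speed of knife above 0.9 m/s and contact force between the fingers and knife below 0.3 N).
It fails at once if a butter spreader, the oil bottle, pepper mill, herb jar or tumbler is moved more than 30 mm (distance of any of spreader_a_mid, spreader_b_mid, oil_bottle, pepper_mill, herb_jar, tumbler from where it was at the start of the episode above 0.03 m).
It also fails if it takes over 64 s, if anything falls off the work surface, if the arm or the gripper's body presses on something with over 40 N, if the wrist force passes 120 N, or if a joint passes its speed limit or range.

## Working session

There is one attempt and no reset: what is moved stays moved. The work goes in short steps, Python scripts to look and compute and a shell command to move; the robot and the scene stay as the last step left them, time stands still between calls to the robot, and variables do not carry over. Pictures are saved under pics/ and viewed, about 8 in all and at most 12, crops included, and the job is handed in when it is done.

```bash
mkdir -p pics; python3 - <<'E'
from plant import manip
import cv2,numpy as np
np.set_printoptions(precision=4,suppress=True)
s=manip.observe();print(s)
for n in("scene","top","wrist"):
    im=manip.get_image(n);cv2.imwrite(f"pics/{n}0.png",im[:,:,::-1])
    print(n,manip.camera_model(n))
E
```

```text
{'time_s': 0.0, 'joint_positions': array([ 1.2758,  0.69  , -0.1945,  1.5663,  0.1573,  0.9025, -0.2151]), 'dq': array([-0.0014,  0.0002,  0.0006, -0.001 , -0.0004, -0.0007,  0.0014]), 'tau': array([ -0.0001, -52.7572,  -1.2669, -15.3431,  -0.0526,   0.0065,
         0.0002]), 'eef_pos': array([ 201.5518, -590.9554,  237.9025]), 'tcp_rot': array([[ 0.323 , -0.0007,  0.9464],
       [-0.9464,  0.0017,  0.323 ],
       [-0.0018, -1.    , -0.0001]]), 'contact_force': array([-0.8515, -0.8205, -0.2676]), 'moment': array([-0.022 ,  0.0054, -0.0147]), 'gripper_width': 88.43857546382858}
scene {'fx': 482.2962392917289, 'fy': 482.2962392917289, 'cx': 276.73984869685853, 'cy': 198.18870678575044, 'D': array([-0.1677,  0.    ,  0.    ,  0.    ,  0.    ]), 'eye': array([1204.388 ,  783.6408, 1254.9708]), 'rotation': array([[-0.7804, -0.4628,  0.4205],
       [ 0.6252, -0.5641,  0.5394],
       [-0.0125,  0.6838,  0.7295]])}
top {'fx': 471.7076843954162, 'fy': 471.7076843954162, 'cx': 273.9741130702991, 'cy': 212.1384297689948, 'D': array([0.0112, 0.    , 0.    , 0.    , 0.    ]), 'eye': array([ 443.1818,  -10.3423, 1630.424 ]), 'rotation': array([[ 0.0278,  0.9941, -0.1045],
       [-0.9996,  0.0287,  0.0067],
       [ 0.0097,  0.1043,  0.9945]])}
wrist {'fx': 370.1324731296402, 'fy': 370.1324731296402, 'cx': 275.9895780066936, 'cy': 211.7134659484901, 'D': array([-0.0693,  0.    ,  0.    ,  0.    ,  0.    ]), 'tool_from_camera': array([[   1.    ,    0.0009,    0.0003,    0.7041],
       [   0.0001,    0.2547,   -0.967 , -145.9386],
       [  -0.0009,    0.967 ,    0.2547,   64.8626],
       [   0.    ,    0.    ,    0.    ,    1.    ]])}
```

View pics/top0.png

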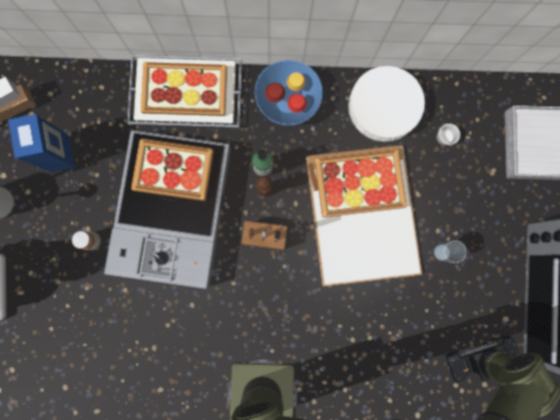

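View pics/scene0.png

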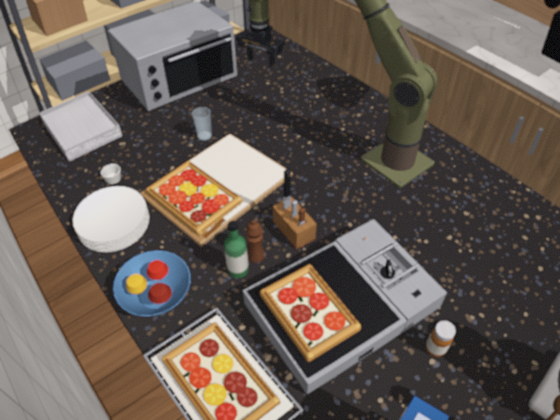

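The top view shows the warming plate on the left (+y) with its knob near (161,257), the block near (264,235), and the board on the right with bare parchment around (367,243). The scene view shows the tall black handle at (288,185), in the block slot nearest the board. I'll write helpers and zoom in.

```bash
cat > h.py <<'E'
from plant import manip
import cv2,numpy as np
np.set_printoptions(precision=4,suppress=True)
def cam(n,s=None):
    m=manip.camera_model(n);K=np.array([[m['fx'],0,m['cx']],[0,m['fy'],m['cy']],[0,0,1]])
    if 'eye' in m: R,e=m['rotation'],m['eye']
    else:
        T=m['tool_from_camera'];Rt=np.array(s['tcp_rot']);R=Rt@T[:3,:3];e=np.array(s['eef_pos'])+Rt@T[:3,3]
    return K,m['D'],np.array(R),np.array(e)
def ray(c,uv):
    K,D,R,e=c;p=cv2.undistortPoints(np.array([[uv]],float),K,D)[0,0]
    return e,R@np.array([p[0],-p[1],-1])
def onz(c,uv,z):
    e,d=ray(c,uv);return e+d*(z-e[2])/d[2]
def proj(c,P):
    K,D,R,e=c;q=(np.atleast_2d(P)-e)@R;q=q*[1,-1,-1]
    return cv2.projectPoints(q,np.zeros(3),np.zeros(3),K,D)[0][:,0]
def tri(rs):
    A=0;b=0
    for e,d in rs:
        d=d/np.linalg.norm(d);M=np.eye(3)-np.outer(d,d);A=A+M;b=b+M@e
    return np.linalg.solve(A,b)
def snap(n,name):
    s=manip.observe();im=manip.get_image(n)[:,:,::-1].copy();cv2.imwrite(f"pics/{name}.png",im);return s,im
E
python3 - <<'E'
from h import *
t=cv2.imread('pics/top0.png');s=cv2.imread('pics/scene0.png')
a=cv2.resize(t[205:285,215:315],(500,400),interpolation=cv2.INTER_CUBIC) 
b=cv2.resize(s[165:245,255:325],(300,343),interpolation=cv2.INTER_CUBIC)
c=cv2.resize(t[230:290,100:220],(400,200),interpolation=cv2.INTER_CUBIC)
o=np.zeros((600,800,3),np.uint8);o[:400,:500]=a;o[:343,500:]=b;o[400:,:400]=c
o[400:600,400:]=cv2.resize(s[235:295,345:465],(400,200),interpolation=cv2.INTER_CUBIC)
cv2.imwrite('pics/z0.png',o)
C=cam('top')
for u,z in [((161,257),79),((264,235),80),((320,283),21),((419,274),21),((405,212),21),((312,192),21)]:print(u,onz(C,u,z))
E
```

```text
(161, 257) [448.3325 343.7342  79.    ]
(264, 235) [529.5849   9.843   80.    ]
(320, 283) [ 376.0619 -183.4246   21.    ]
(419, 274) [ 415.68   -518.5697   21.    ]
(405, 212) [ 625.7493 -471.4124   21.    ]
(312, 192) [ 685.8584 -150.3717   21.    ]
```

View pics/z0.png

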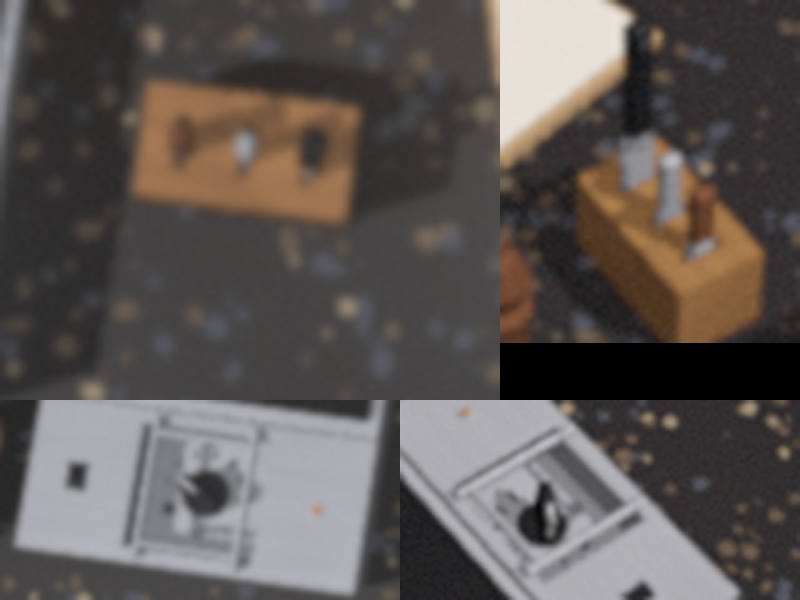

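The crops show the palette knife (black handle, wide blade) in the −y slot. The spreaders stand in the middle (steel) and +y (wood) slots. The knob's white pointer aims up-left in the top view. Next I'll triangulate.

```bash
python3 - <<'E'
from h import *
T=cam('top');S=cam('scene')
cs=[onz(T,(215+a/5,205+b/5),80) for a,b in [(147,78),(361,100),(350,222),(133,195)]]
print('block',np.mean(cs,0),np.array(cs)[:,:2].tolist())
y=(cs[0]+cs[3]-cs[1]-cs[2])/2;print('len y',np.linalg.norm(y),'yaw',np.degrees(np.arctan2(-y[0],y[1])))
print('butt',tri([ray(T,(277.8,231.6)),ray(S,(287.2,171.5))]))
print('butt T/S z245',onz(T,(277.8,231.6),245),onz(S,(287.2,171.5),245))
print('slot',onz(T,(276.6,240.5),80),onz(S,(286.7,208.9),80))
# knob
k=onz(T,(100+208/10*3,230+93*.3),80);print('knob',k)
p=onz(T,(100+180*.3,230+78*.3),85);print('pointer',p)
# board via contour
im=cv2.imread('pics/top0.png');h=cv2.cvtColor(im,cv2.COLOR_BGR2HSV)
m=((h[...,1]<60)&(h[...,2]>190)).astype(np.uint8);m[:, :300]=0;m[:150]=0;m[:,425:]=0
m=cv2.morphologyEx(m,cv2.MORPH_OPEN,np.ones((5,5)))
c=max(cv2.findContours(m,0,1)[0],key=cv2.contourArea);ap=cv2.approxPolyDP(c,6,True)[:,0];print(ap.tolist())
for a in ap:print(onz(T,a,21)[:2])
E
```

```text
block [530.5671   8.0577  80.    ] [[575.2206712169072, 75.84744633336094], [564.7173455991208, -65.59946824783432], [484.3370758106928, -60.38436946936225], [497.99342894808643, 82.36735629661769]]
len y 142.61184843197336 yaw -4.859022226736324
butt [529.982  -31.1206 244.9523]
butt T/S z245 [531.5389 -32.5635 245.    ] [528.5434 -29.5422 245.    ]
slot [512.6975 -32.0599  80.    ] [532.027  -27.0476  80.    ]
knob [445.5352 338.8014  80.    ]
pointer [459.3369 365.6724  85.    ]
[[410, 207], [320, 224], [324, 283], [418, 273]]
[ 643.5548 -488.6475]
[ 575.9925 -179.9291]
[ 376.4375 -196.9488]
[ 418.947  -515.1944]
```

```bash
python3 -m handwheel '[[-0.028,-0.010,0.033,0,0],[-0.056,-0.020,0.066,0,0],[-0.084,-0.030,0.099,0,0],[-0.112,-0.040,0.132,0,0],[-0.140,-0.050,0.165,0,0]]' 20
python3 -m handwheel '[[-0.028,-0.002,0.033,0,0],[-0.056,-0.004,0.066,0,0],[-0.084,-0.006,0.099,0,0],[-0.112,-0.008,0.132,0,0],[-0.140,-0.010,0.165,0,0]]' 
python3 -m handwheel '[[-0.028,0,0.033,-8,0],[-0.056,0,0.066,-16,0],[-0.084,0,0.099,-24,0],[-0.112,0,0.132,-32,0],[-0.140,0,0.160,-40,0]]' 
python3 -c "
from h import *
s=manip.observe();print(s['joint_positions'],s['eef_pos'],s['tcp_rot'][:,0],s['contact_force'])"
```

```text
time_s: 0.65
eef_pos: [313.1, -403.6, 288.5]
tcp_rot: [[0.323, -0.001, 0.946], [-0.946, 0.002, 0.323], [-0.002, -1.0, -0.0]]
contact_force: [0.3, -0.7, -0.2]
gripper_width: 88.1
time_s: 1.15
eef_pos: [424.6, -216.3, 298.8]
tcp_rot: [[0.323, -0.001, 0.947], [-0.947, 0.002, 0.323], [-0.002, -1.0, -0.0]]
contact_force: [0.7, -0.8, -0.2]
gripper_width: 88.1
time_s: 1.65
eef_pos: [531.8, -30.2, 298.9]
tcp_rot: [[0.859, -0.001, 0.512], [-0.512, 0.002, 0.859], [-0.001, -1.0, 0.001]]
contact_force: [0.4, -0.6, -0.6]
gripper_width: 87.7
[ 0.2351  0.5126 -0.4183  1.7572  0.2498  0.9249 -0.8248] [531.7673 -30.2439 298.9149] [ 0.8588 -0.5124 -0.0014] [ 0.4067 -0.5929 -0.6117]
```

```bash
python3 -m handwheel '[[0,0,0,-8,0],[0,0,0,-16,0],[0,0,0,-24,0],[0,0,0,-26,0],[0,0,0,-26,0]]'
python3 -c "
from h import *
s,im=snap('wrist','w1');print(s['eef_pos'],s['tcp_rot'][:,0],s['contact_force'])
C=cam('wrist',s);print(proj(C,[[530,-31,245],[531,-36,80],[530,8,80]]))"
```

```text
time_s: 2.15
eef_pos: [531.6, -30.5, 298.7]
tcp_rot: [[0.996, -0.001, 0.086], [-0.086, 0.002, 0.996], [-0.001, -1.0, 0.002]]
contact_force: [-0.5, -0.8, 0.0]
gripper_width: 88.2
[531.5849 -30.4501 298.6699] [ 0.9963 -0.0862 -0.0013] [-0.5261 -0.8063  0.0018]
[[273.4598 233.232 ]
 [276.1955 186.9522]
 [271.2392 142.7666]]
```

View pics/w1.png

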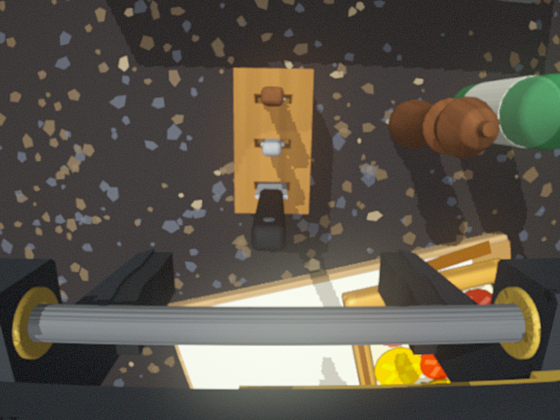

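The wrist view shows the butt at about (268,235), centred between the fingers and roughly 3–4 mm towards −x. The knife's slot is at (271,187), and the block's axis lines up with the jaws. Descending, then gripping and lifting.

```bash
python3 -m handwheel '[[-0.004,0.010,0,0,0],[-0.004,0.040,0,0,0],[-0.004,0.070,0,0,0],[-0.004,0.100,0,0,0],[-0.004,0.100,0,0,0]]' 25
python3 -m handwheel '[[0,0,0,0,1],[0,0,0,0,1],[0,0,0,0,1],[0,0,0,0,1],[0,0,0,0,1]]' 25
python3 -m handwheel '[[0,0,0,0,1],[0,0,0,0,1],[0,0,0,0,1],[0,0,0,0,1],[0,0,0,0,1]]'
```

```text
time_s: 2.7
eef_pos: [525.0, -30.5, 195.8]
tcp_rot: [[0.996, -0.008, 0.088], [-0.088, 0.001, 0.996], [-0.008, -1.0, 0.0]]
contact_force: [0.4, -0.2, 0.2]
gripper_width: 88.2
time_s: 3.2
eef_pos: [525.4, -30.5, 196.5]
tcp_rot: [[0.996, -0.007, 0.089], [-0.089, 0.001, 0.996], [-0.007, -1.0, 0.0]]
contact_force: [0.1, -0.6, 0.4]
gripper_width: 50.2
time_s: 3.7
eef_pos: [525.3, -30.4, 196.5]
tcp_rot: [[0.996, -0.007, 0.089], [-0.089, 0.001, 0.996], [-0.007, -1.0, 0.0]]
contact_force: [-0.1, -0.8, 0.6]
gripper_width: 19.8
```

```bash
python3 -m handwheel '[[0,-0.010,0,0,1],[0,-0.025,0,0,1],[0,-0.040,0,0,1],[0,-0.055,0,0,1],[0,-0.070,0,0,1]]' 
python3 -m handwheel '[[0,-0.010,0,0,1],[0,-0.020,0,0,1],[0,-0.030,0,0,1],[0,-0.030,0,0,1],[0,-0.030,0,0,1]]' 
python3 -c "
from h import *
s,im=snap('wrist','w2');s,t=snap('scene','s2');print(s['joint_positions'])
cv2.imwrite('pics/z2.png',np.hstack([cv2.resize(im[120:],(400,214)),cv2.resize(t[100:260,180:380],(268,214))]))"
```

```text
time_s: 4.2
eef_pos: [525.7, -30.5, 267.7]
tcp_rot: [[0.996, -0.007, 0.089], [-0.089, 0.001, 0.996], [-0.007, -1.0, 0.0]]
contact_force: [-0.3, 0.2, -1.7]
gripper_width: 19.4
time_s: 4.7
eef_pos: [525.8, -30.6, 297.6]
tcp_rot: [[0.996, -0.007, 0.089], [-0.089, 0.001, 0.996], [-0.007, -1.0, 0.0]]
contact_force: [-0.4, -0.3, -1.1]
gripper_width: 19.7
[ 0.3151  0.5278 -0.5483  1.7663  0.3264  0.9474 -0.4563]
```

View pics/z2.png

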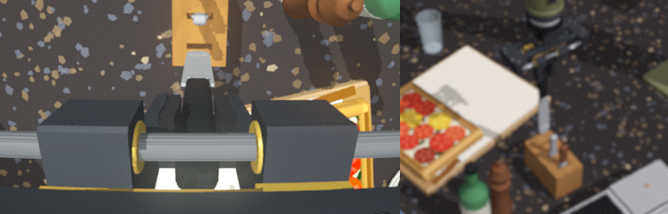

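The knife is held straight between the fingers, tip clear of the block. I'll carry it over the parchment, align with the board, and lower it.

```bash
python3 -m handwheel '[[-0.002,0,-0.020,-2,1],[-0.006,0,-0.060,-4,1],[-0.010,0,-0.105,-6,1],[-0.014,0,-0.150,-8,1],[-0.016,0,-0.185,-10,1]]' 
python3 -m handwheel '[[0,0.015,-0.010,-2,1],[0,0.035,-0.020,-2,1],[0,0.055,-0.020,-2,1],[0,0.070,-0.020,-2,1],[0,0.077,-0.020,-2,1]]' 
python3 -m handwheel '[[0,0,0,0,1],[0,0,0,0,1],[0,0,0,0,1],[0,0,0,0,1],[0,0,0,0,1]]' 
python3 -c "
from h import *
s,im=snap('wrist','w3');s,t=snap('scene','s3');print(s['joint_positions'])
cv2.imwrite('pics/z3.png',np.hstack([cv2.resize(im[60:],(400,257)),cv2.resize(t[60:260,130:380],(321,257))]))"
```

```text
time_s: 5.3
eef_pos: [491.7, -216.6, 296.4]
tcp_rot: [[0.996, -0.01, -0.085], [0.085, 0.0, 0.996], [-0.01, -1.0, 0.001]]
contact_force: [0.9, -0.5, -1.1]
gripper_width: 19.9
time_s: 5.8
eef_pos: [491.4, -236.3, 217.4]
tcp_rot: [[0.993, -0.014, -0.12], [0.12, 0.002, 0.993], [-0.013, -1.0, 0.003]]
contact_force: [-0.1, 0.4, -1.0]
gripper_width: 19.8
time_s: 6.3
eef_pos: [491.7, -236.4, 218.0]
tcp_rot: [[0.993, -0.013, -0.12], [0.12, 0.001, 0.993], [-0.013, -1.0, 0.003]]
contact_force: [-0.1, -0.5, -0.7]
gripper_width: 19.6
[ 0.6909  0.6609 -0.5509  1.8075  0.459   0.8171  0.0287]
```

View pics/z3.png

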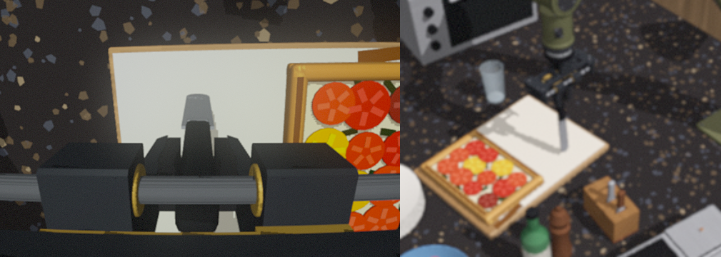

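The knife hangs over the bare parchment, with the blade about midway between the near edge and the tart. Lowering it to touch.

```bash
python3 -m handwheel '[[0,0.004,0,0,1],[0,0.008,0,0,1],[0,0.011,0,0,1],[0,0.013,0,0,1],[0,0.013,0,0,1]]' 
python3 -m handwheel '[[0,0.001,0,0,1],[0,0.002,0,0,1],[0,0.003,0,0,1],[0,0.003,0,0,1],[0,0.003,0,0,1]]' 
python3 -c "
from h import *
s=manip.observe();C=cam('wrist',s);print(onz(cam('wrist',s),(276,218),36),np.degrees(0))"
```

```text
time_s: 6.9
eef_pos: [491.1, -236.3, 204.3]
tcp_rot: [[0.993, -0.014, -0.12], [0.12, 0.002, 0.993], [-0.014, -1.0, 0.003]]
contact_force: [0.0, 0.2, -1.0]
gripper_width: 19.7
time_s: 7.4
eef_pos: [491.2, -236.3, 201.5]
tcp_rot: [[0.993, -0.014, -0.12], [0.12, 0.001, 0.993], [-0.013, -1.0, 0.003]]
contact_force: [0.5, 0.3, 1.2]
gripper_width: 19.9
[ 491.5542 -259.243    36.    ] 0.0
```

```bash
python3 -c "
from h import *
s,im=snap('wrist','w4');s2,t=snap('scene','s4')
C=cam('wrist',s);S=cam('scene');p=s['eef_pos']
for P in (p,p-[0,0,180.],p+[0,-20,-180]):print(proj(C,P),proj(S,P))
cv2.imwrite('pics/z4.png',np.hstack([cv2.resize(im[190:270,220:340],(480,320),interpolation=2),cv2.resize(t[100:180,220:300],(320,320),interpolation=2)]))"
```

```text
[[276.4207 270.6042]] [[256.556  143.1962]]
[[278.8551 189.1715]] [[258.6515 181.129 ]]
[[276.2034 210.6181]] [[255.3428 178.1482]]
```

View pics/z4.png

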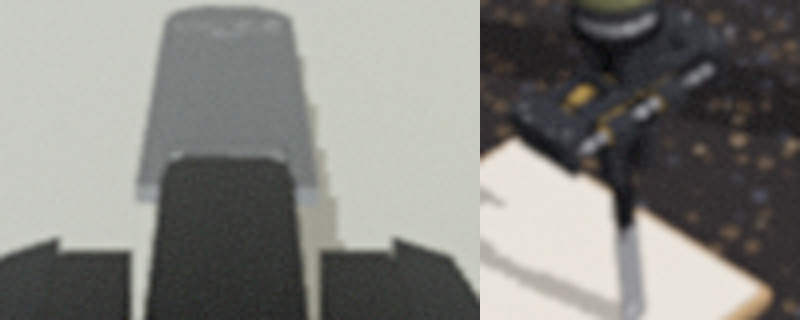

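Contact, and the tip row of 191.8 matches a vertical knife (189 predicted). I'll lighten the grip and start pivoting by moving the grip towards −y along an arc.

```bash
python3 -m handwheel '[[0,0.001,-0.004,0,1],[0,0.002,-0.014,0,1],[0,0.003,-0.024,0,1],[0,0.004,-0.034,0,1],[0,0.006,-0.044,0,1]]' 5
python3 -c "
from h import *
s,im=snap('wrist','w5');s2,t=snap('scene','s5')
C=cam('wrist',s);S=cam('scene');p=s['eef_pos']
print(p);c=np.array([493,-239,21.])
for P in (c,c+[0,-40,0]):print(proj(C,P),proj(S,P))
cv2.imwrite('pics/z5.png',np.hstack([cv2.resize(im[130:290,180:380],(400,320),interpolation=2),cv2.resize(t[90:190,200:300],(320,320),interpolation=2)]))"
```

```text
time_s: 8.0
eef_pos: [496.1, -281.3, 194.8]
tcp_rot: [[0.993, -0.014, -0.119], [0.119, 0.002, 0.993], [-0.014, -1.0, 0.003]]
contact_force: [0.6, 0.1, -0.1]
gripper_width: 19.7
[ 496.0734 -281.3032  194.8275]
[[281.297  141.8554]] [[257.8168 181.0535]]
[[275.7841 187.602 ]] [[251.2562 175.1347]]
```

View pics/z5.png

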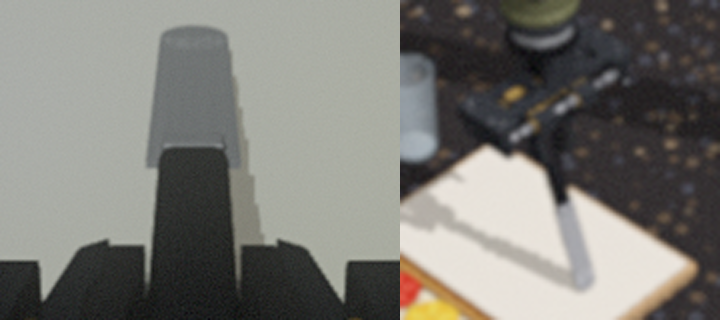

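The tip has stayed put (row 143.5) and the knife pivots in the pads as intended. Continuing the arc.

```bash
python3 -m handwheel '[[0,0.004,-0.015,0,1],[0,0.009,-0.030,0,1],[0,0.015,-0.044,0,1],[0,0.022,-0.0575,0,1],[0,0.031,-0.070,0,1]]'
python3 -m handwheel '[[0,0.009,-0.012,0,1],[0,0.020,-0.024,0,1],[0,0.031,-0.035,0,1],[0,0.043,-0.045,0,1],[0,0.056,-0.053,0,1]]'
python3 -c "
from h import *
s,im=snap('wrist','w6');s2,t=snap('scene','s6')
cv2.imwrite('pics/z6.png',np.hstack([cv2.resize(im,(427,320)),cv2.resize(t[90:190,200:300],(320,320),interpolation=2)]))"
```

```text
time_s: 8.6
eef_pos: [503.5, -353.6, 162.6]
tcp_rot: [[0.993, -0.014, -0.116], [0.116, 0.0, 0.993], [-0.014, -1.0, 0.002]]
contact_force: [0.3, -0.1, 0.5]
gripper_width: 19.7
time_s: 9.1
eef_pos: [508.9, -407.1, 105.4]
tcp_rot: [[0.993, -0.014, -0.115], [0.115, 0.0, 0.993], [-0.014, -1.0, 0.002]]
contact_force: [0.5, 1.1, -0.4]
gripper_width: 20.0
```

View pics/z6.png

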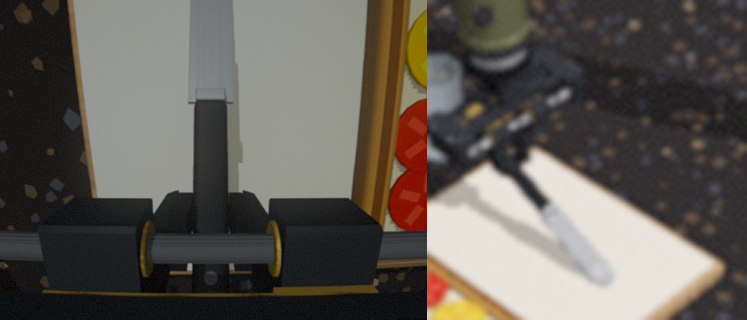

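```bash
python3 -m handwheel '[[0,0.013,-0.008,0,1],[0,0.027,-0.015,0,1],[0,0.042,-0.020,0,1],[0,0.055,-0.024,0,1],[0,0.066,-0.027,0,1]]'
python3 -m handwheel '[[0,0.004,-0.001,0,1],[0,0.008,-0.001,0,1],[0,0.012,-0.002,0,1],[0,0.014,-0.002,0,1],[0,0.014,-0.002,0,1]]'
```

```text
time_s: 9.7
eef_pos: [508.9, -434.0, 36.4]
tcp_rot: [[0.993, -0.018, -0.114], [0.114, 0.002, 0.993], [-0.018, -1.0, 0.004]]
contact_force: [0.5, 0.7, -0.6]
gripper_width: 19.8
time_s: 10.2
eef_pos: [508.7, -436.4, 23.2]
tcp_rot: [[0.993, -0.019, -0.114], [0.114, 0.001, 0.993], [-0.019, -1.0, 0.003]]
contact_force: [-1.8, 0.6, 4.1]
gripper_width: 19.4
```

```bash
python3 -m handwheel '[[0,-0.001,0,0,0.7],[0,-0.001,0,0,0.6],[0,-0.001,0,0,0.5],[0,-0.001,0,0,0.4],[0,-0.001,0,0,0.4]]'
python3 -m handwheel '[[0,-0.001,0,0,0.4],[0,-0.01,0,0,0.4],[0,-0.03,0,0,0.4],[0,-0.06,0,0,0.4],[0,-0.1,0,0,0.4]]'
python3 -m handwheel '[[0,-0.03,0,0,0.4],[0,-0.07,0.02,0,0.4],[0,-0.11,0.06,0,0.4],[0,-0.14,0.1,0,0.4],[0,-0.16,0.14,0,0.4]]'
python3 -c "
from h import *
s,im=snap('wrist','w7');s2,t=snap('scene','s7');print(s['eef_pos'],s['joint_positions'])
cv2.imwrite('pics/z7.png',np.hstack([cv2.resize(im,(427,320)),cv2.resize(t[90:190,200:300],(320,320),interpolation=2)]))"
```

```text
time_s: 10.7
eef_pos: [508.7, -436.3, 24.1]
tcp_rot: [[0.993, -0.019, -0.114], [0.114, 0.001, 0.993], [-0.018, -1.0, 0.003]]
contact_force: [-0.2, -0.2, 0.6]
gripper_width: 52.5
time_s: 11.2
eef_pos: [509.6, -435.8, 124.2]
tcp_rot: [[0.993, -0.021, -0.114], [0.114, 0.003, 0.993], [-0.021, -1.0, 0.005]]
contact_force: [-0.2, 0.1, 0.2]
gripper_width: 53.0
time_s: 11.7
eef_pos: [497.4, -297.4, 287.1]
tcp_rot: [[0.993, -0.018, -0.113], [0.113, 0.001, 0.994], [-0.018, -1.0, 0.003]]
contact_force: [1.6, -0.3, 0.7]
gripper_width: 53.3
[ 497.4037 -297.3809  287.095 ] [ 0.7982  0.6288 -0.5981  1.6179  0.3997  1.0379  0.1902]
```

View pics/z7.png

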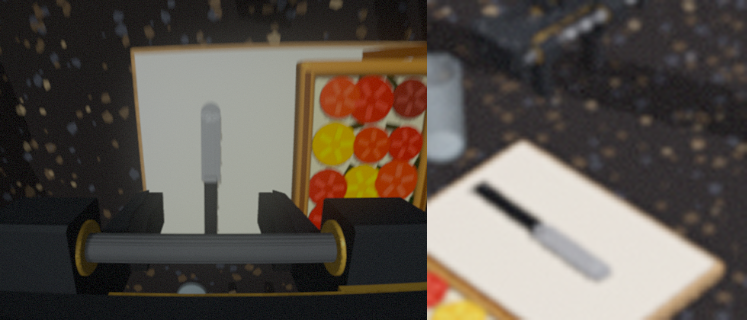

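The knife lies flat, well inside the bare parchment. On to the knob.

```bash
python3 -m handwheel '[[0.001,0,0.042,0,0.5],[0.002,0,0.085,0,0.5],[0.004,0,0.127,0,0.5],[0.005,0,0.170,0,0.5],[0.007,0,0.212,0,0.5]]'
python3 -m handwheel '[[0.001,0,0.042,0,0.5],[0.002,0,0.085,0,0.5],[0.004,0,0.127,0,0.5],[0.005,0,0.170,0,0.5],[0.007,0,0.212,0,0.5]]'
python3 -m handwheel '[[0.001,0,0.042,0,0.5],[0.002,0,0.085,0,0.5],[0.004,0,0.127,0,0.5],[0.005,0,0.170,0,0.5],[0.007,0,0.212,0,0.5]]'
python3 -c "
from h import *
s,im=snap('wrist','w8');print(s['eef_pos'],s['tcp_rot'][:,0],s['joint_positions'])
C=cam('wrist',s);print(proj(C,[445.5,339,80]))
cv2.imwrite('pics/z8.png',cv2.resize(im[60:300,120:420],(750,600),interpolation=2))"
```

```text
time_s: 12.3
eef_pos: [479.9, -78.5, 290.8]
tcp_rot: [[0.992, -0.014, -0.124], [0.124, 0.003, 0.992], [-0.013, -1.0, 0.005]]
contact_force: [2.0, -0.2, -0.5]
gripper_width: 44.5
time_s: 12.8
eef_pos: [460.4, 134.0, 292.0]
tcp_rot: [[0.992, -0.013, -0.124], [0.124, 0.002, 0.992], [-0.013, -1.0, 0.004]]
contact_force: [0.9, 0.4, 0.7]
gripper_width: 44.2
time_s: 13.3
eef_pos: [441.1, 346.6, 293.0]
tcp_rot: [[0.992, -0.012, -0.124], [0.124, 0.002, 0.992], [-0.012, -1.0, 0.004]]
contact_force: [1.3, -0.0, 0.5]
gripper_width: 43.9
[441.1142 346.6213 293.0033] [ 0.9922  0.1238 -0.012 ] [-0.387   0.592  -0.5997  1.672   0.3698  1.0014 -0.987 ]
[[282.2121 190.9368]]
```

View pics/z8.png

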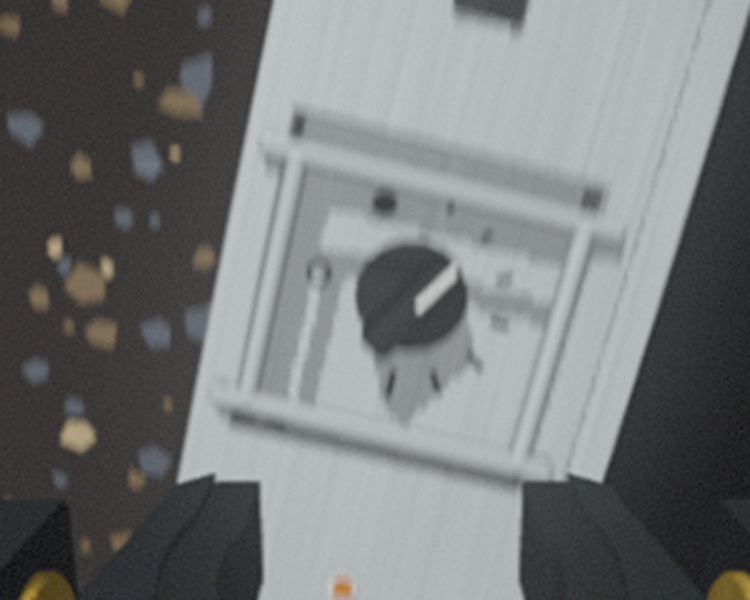

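The near view shows the guard's rods (window corners around crop (290,155), (585,232), (522,457), (250,395)). It also shows the pointer line from (420,310) to (458,268), the dot at (385,202) and the ring mark at (318,270).

```bash
python3 - <<'E'
from h import *
s=manip.observe();C=cam('wrist',s)
f=lambda u,z:onz(C,(120+u[0]/2.5,60+u[1]/2.5),z)[:2]
rods={'a':((265,147),(622,240)),'b':((215,393),(548,470)),'l':((292,155),(248,395)),'r':((585,230),(522,455))}
import math
W={k:(f(p,96),f(q,96)) for k,(p,q) in rods.items()}
def X(m,n):
    p,d=m[0],m[1]-m[0];q,e=n[0],n[1]-n[0];t=np.linalg.solve(np.c_[d,-e],q-p);return p+t[0]*d
cs=[X(W['a'],W['l']),X(W['a'],W['r']),X(W['b'],W['r']),X(W['b'],W['l'])]
c=np.mean(cs,0);print('corners',np.array(cs),'axis',c)
for k,(p,q) in W.items():
    d=q-p;print(k,np.degrees(math.atan2(d[1],d[0])))
yaw=lambda v:np.degrees(math.atan2(v[1],v[0]))
dot,ring=f((385,202),50),f((318,270),50)
print('dot',dot,np.hypot(*(dot-c)),yaw(dot-c),'ring',ring,np.hypot(*(ring-c)),yaw(ring-c))
p1,p2=f((420,310),90),f((456,269),90);print('pointer',p1,p2,yaw(p2-p1),'tip from axis',np.hypot(*(p2-c)),yaw(p2-c))
print('delta to axis in tool',s['tcp_rot'].T@np.r_[c-s['eef_pos'][:2],0],'tool yaw',yaw(s['tcp_rot'][:2,0]))
E
```

```text
corners [[392.5573 411.3668]
 [502.9009 398.4024]
 [493.8539 305.4547]
 [385.1805 316.566 ]] axis [443.6231 357.9475]
a -6.701052323418436
b -5.837930854668263
l -94.44942505849659
r -95.55933939005396
dot [427.8514 396.0551] 41.24248546810216 112.48340363809982 ring [403.4279 364.1415] 40.669718398038505 171.23969118288875
pointer [446.8631 359.5634] [458.2062 376.9892] 56.93822249446159 tip from axis 23.984405730290003 52.553319327366744
delta to axis in tool [ 5.5103 -0.0454  1.4159] tool yaw 7.612957504112327
```

```bash
python3 - <<'E'
from h import *
s=manip.observe();print(s['time_s'],s['eef_pos'],s['tcp_rot'][:,0],s['dq'])
E
```

```text
13.35 [438.3485 355.8148 293.6946] [ 0.9911  0.1325 -0.0118] [ 0.0562 -0.0395 -0.0375  0.0805 -0.0239 -0.0372  0.1013]
```

The arm was still coasting when I took that picture, so I'll settle, then measure numerically from a stationary frame.

```bash
python3 -m handwheel '[[0.007,0.01,-0.0085,8.4,0.55],[0.007,0.03,-0.0085,16.8,0.55],[0.007,0.05,-0.0085,25.2,0.55],[0.007,0.07,-0.0085,33.6,0.55],[0.007,0.07,-0.0085,42,0.55]]'
python3 -m handwheel '[[0,0,0,0,0.55],[0,0,0,0,0.55],[0,0,0,0,0.55],[0,0,0,0,0.55],[0,0,0,0,0.55]]'
python3 - <<'E'
from h import *
import json
s,im=snap('wrist','w9');p=s['eef_pos'];print(p,s['tcp_rot'][:,0],np.abs(s['dq']).max(),s['gripper_width'])
np.savez('w9.npz',eef_pos=p,tcp_rot=s['tcp_rot'])
C=cam('wrist',s);print('axis pred',proj(C,[[446,348.5,90],[446,348.5,50]]))
g=cv2.cvtColor(im,cv2.COLOR_BGR2GRAY);m=(g<75).astype(np.uint8)
n,l,st,ce=cv2.connectedComponentsWithStats(m)
for i in range(1,n):
    if st[i,4]>60:print(st[i],ce[i],onz(C,ce[i],50)[:2])
print('top proj',proj(cam('top'),[[446.4,348.7,85],[445.5,339,85]]))
E
```

```text
time_s: 13.85
eef_pos: [444.6, 347.3, 221.1]
tcp_rot: [[0.822, -0.017, 0.57], [-0.57, 0.008, 0.822], [-0.019, -1.0, -0.003]]
contact_force: [-0.0, -0.3, -0.1]
gripper_width: 39.9
time_s: 14.35
eef_pos: [444.9, 347.3, 221.4]
tcp_rot: [[0.822, -0.017, 0.569], [-0.569, 0.009, 0.822], [-0.019, -1.0, -0.002]]
contact_force: [0.1, -0.0, 0.1]
gripper_width: 39.5
[444.8645 347.2961 221.3974] [ 0.822  -0.5692 -0.0187] 0.0037645651288243675 39.50160829573081
axis pred [[279.0669 198.5395]
 [279.5537 188.3434]]
[     0      0    560    420 144303] [283.2434 233.9565] [424.9797 312.1922]
[184  40  41  38 850] [204.3518  58.7271] [456.7441 471.576 ]
[238 162  11  11  98] [243.0612 166.9286] [430.7797 381.8121]
[ 256  166   54   63 2173] [282.4169 194.589 ] [444.9019 342.4948]
top proj [[159.0153 257.5371]
 [161.9912 257.8973]]
```

```bash
python3 - <<'E'
from h import *
s=np.load('w9.npz');C=cam('wrist',s);im=cv2.imread('pics/w9.png');g=cv2.cvtColor(im,cv2.COLOR_BGR2GRAY)
m=(g<75).astype(np.uint8);n,l,st,ce=cv2.connectedComponentsWithStats(m)
i=l[195,275] or l[195,290];k=(l==i).astype(np.uint8)
c=max(cv2.findContours(k,0,1)[0],key=cv2.contourArea);h=np.zeros_like(k);cv2.fillPoly(h,[cv2.convexHull(c)],1)
y,x=np.where((h>0)&(g>130));P=np.array([onz(C,(a,b),90)[:2] for a,b in zip(x,y)])
u,S,v=np.linalg.svd(P-P.mean(0));print(len(P),P.mean(0),P.min(0),P.max(0),v[0],S,np.degrees(np.arctan2(v[0,1],v[0,0])),P.mean(0)-[446,345])
for r in range(158,234,3):print(''.join('%4d'%g[r,q] for q in range(246,320,4)))
E
```

```text
178 [450.4794 351.4594] [429.6684 327.7876] [463.0564 365.7686] [-0.72  -0.694] [175.1071  56.1144] -136.05404705878288 [4.4794 6.4594]
 131 129 132 132 127 131 135 129 150 168 170 170 170 171 167 170  94 171 149
 111 131 133 133 131 129 132 152 170 166 169 169 171 171 167 169 170 142 127
  58 128 131 132 132 124 149 177 154 138 147 166 172 170 167 167 138 131 127
  56 112 130 132 171 160 129  72  46  54  63  53 130 161 135 130 130 133 131
  57 131 134 169 173 124  65  67  52  73 131  50  55  63 130 132 130 132 128
 115 138 167 168 124  62  63  64  55 103 164  53  57  54  92 137 133 131 158
 136 172 171 168  63  65  62  56  64 132 181  63  60  54  52 125 169 168 172
 172 170 172 130  65  63  59  57  63 157 157  63  58  56  61  72 162 171 170
 173 170 172  70  63  57  58  57  65 166 135  57  56  55  57  56 135 166 170
 170 169 170  56  61  57  58  55  61 187 116  53  54  55  57  54 121 136 144
 169 171 168  59  59  56  54  56  61 190 105  53  56  57  57  58 112 133 131
 169 172 135  52  56  58  63  54  62 196  87  53  56  57  55  58 113 133 132
 172 133 123  58  54  62  61  57  62 205
[... 337 characters left out ...]
131 134
  70 133 152 170 103  62  64  59  65  61  61  51  58  56  64 135 130 130 132
 114 129 130 166 172  79  64  55  65  60  60  51  57  54 127 132 128 121  85
  92 135 130 171 171 172  91  61  65  60  64  51  66 128 136 133 129 133  76
 166 133 132 135 170 169 174  54  65  61  59 100 131 130 136 134 132 126 131
 168 169 133 133 159 171 172  56  65  63  53 117 130 129 133 132 132 129 130
 135 176 133 130 145 171 171  59  65  64  55 120 129 126  76 133 133 132 129
 132 172 153 134 135 158 174  72  56  59  53 164 133 130  64 132 133 131 130
 135 143 175 136 132 153 171 173 169 168 167 172 153 135 113  93 135 134 129
 133 135 164 138 133 135 163 172 174 170 172 170 171 174 129  56 133 131 133
```

```bash
python3 - <<'E'
from h import *
s=np.load('w9.npz');C=cam('wrist',s);f=lambda u,z=90:onz(C,u,z)[:2]
a,b=f((282.5,197.5)),f((287,171));d=b-a;print('pointer',a,b,np.degrees(np.arctan2(d[1],d[0])))
e=f((281,229));d=b-e;print('bar far end',e,'mid',(b+e)/2,np.hypot(*d),np.degrees(np.arctan2(d[1],d[0])))
R=s['tcp_rot'];print('tool yaw',np.degrees(np.arctan2(R[1,0],R[0,0])))
for ax in ([446.5,345.3],):print(R.T@(np.r_[ax,79]-s['eef_pos']), proj(C,[[*ax,90],[*ax,56]]))
E
```

```text
pointer [448.6344 347.6808] [463.0128 362.6139] 46.08403268994275
bar far end [433.3281 327.4847] mid [448.1704 345.0493] 45.99171801980775 49.80163046631594
tool yaw -34.70168033924511
[  5.1384 142.3275  -0.3924] [[281.9663 201.5246]
 [282.0866 192.4047]]
```

```bash
python3 -m handwheel '[[0.003,0.01,0,4,0.55],[0.006,0.03,0,7.5,0.55],[0.006,0.06,0,7.5,0.55],[0.006,0.09,0,7.5,0.55],[0.006,0.10,0,7.5,0.55]]' 20
python3 -m handwheel '[[0,0.012,0,0,0.55],[0,0.027,0,0,0.55],[0,0.042,0,0,0.55],[0,0.057,0,0,0.55],[0,0.057,0,0,0.55]]'
python3 -m handwheel '[[0,0,0,0,0.9],[0,0,0,0,0.9],[0,0,0,0,0.9],[0,0,0,0,0.9],[0,0,0,0,0.9]]'
```

```text
time_s: 14.9
eef_pos: [446.8, 343.6, 118.9]
tcp_rot: [[0.741, -0.02, 0.671], [-0.671, 0.006, 0.741], [-0.019, -1.0, -0.009]]
contact_force: [-0.0, 0.5, 0.2]
gripper_width: 39.7
time_s: 15.4
eef_pos: [445.1, 343.6, 60.9]
tcp_rot: [[0.741, -0.021, 0.671], [-0.671, 0.004, 0.741], [-0.019, -1.0, -0.011]]
contact_force: [-0.7, -0.5, -0.6]
gripper_width: 39.5
time_s: 15.9
eef_pos: [445.3, 344.4, 61.8]
tcp_rot: [[0.741, -0.021, 0.671], [-0.671, 0.006, 0.742], [-0.019, -1.0, -0.009]]
contact_force: [-0.5, 1.3, 4.9]
gripper_width: 14.0
```

```bash
python3 -m handwheel '[[0,0,0,-6,0.9],[0,0,0,-13,0.9],[0,0,0,-20,0.9],[0,0,0,-27,0.9],[0,0,0,-33,0.9]]'
python3 -m handwheel '[[0,0,0,-6,0.9],[0,0,0,-13,0.9],[0,0,0,-20,0.9],[0,0,0,-27,0.9],[0,0,0,-32,0.9]]'
python3 -m handwheel '[[0,0,0,0,0.9],[0,0,0,0,0.9],[0,0,0,0,0.9],[0,0,0,0,0.9],[0,0,0,0,0.9]]'
```

```text
time_s: 16.4
eef_pos: [446.3, 343.9, 61.8]
tcp_rot: [[0.988, -0.019, 0.155], [-0.155, 0.006, 0.988], [-0.02, -1.0, 0.003]]
contact_force: [1.4, 1.2, -1.4]
gripper_width: 14.0
time_s: 16.9
eef_pos: [447.4, 344.1, 61.8]
tcp_rot: [[0.918, -0.018, -0.395], [0.395, 0.006, 0.918], [-0.014, -1.0, 0.013]]
contact_force: [1.3, 1.2, -2.1]
gripper_width: 13.9
time_s: 17.4
eef_pos: [447.4, 344.1, 61.8]
tcp_rot: [[0.919, -0.018, -0.395], [0.395, 0.006, 0.919], [-0.014, -1.0, 0.013]]
contact_force: [0.3, 0.7, -1.0]
gripper_width: 13.7
```

```bash
python3 -m handwheel '[[0,0,0,0,0.55],[0,0,0,0,0.55],[0,0,0,0,0.55],[0,0,0,0,0.55],[0,0,0,0,0.55]]'
python3 -m handwheel '[[0,-0.02,0,0,0.55],[0,-0.05,0,0,0.55],[0,-0.09,0,0,0.55],[0,-0.13,0,0,0.55],[0,-0.17,0,0,0.55]]'
python3 -m handwheel '[[0,0,0,0,0.55],[0,0,0,0,0.55],[0,0,0,0,0.55],[0,0,0,0,0.55],[0,0,0,0,0.55]]'
python3 - <<'E'
from h import *
s,im=snap('wrist','w10');p=s['eef_pos'];print(p,s['contact_force'])
np.savez('w10.npz',eef_pos=p,tcp_rot=s['tcp_rot'])
C=cam('wrist',s);print('axis',proj(C,[[447.3,345,90],[447.3,345,50]]))
manip.get_image('top')
cv2.imwrite('pics/z10.png',cv2.resize(im[100:290,180:380],(600,570),interpolation=2))
E
```

```text
time_s: 17.9
eef_pos: [447.5, 344.0, 61.8]
tcp_rot: [[0.919, -0.018, -0.395], [0.395, 0.006, 0.919], [-0.014, -1.0, 0.012]]
contact_force: [-0.3, 0.5, 0.9]
gripper_width: 39.6
time_s: 18.4
eef_pos: [450.1, 342.7, 233.3]
tcp_rot: [[0.919, -0.018, -0.395], [0.395, 0.006, 0.919], [-0.014, -1.0, 0.013]]
contact_force: [0.9, -0.0, -0.3]
gripper_width: 39.5
time_s: 18.9
eef_pos: [449.7, 342.1, 232.1]
tcp_rot: [[0.918, -0.02, -0.395], [0.395, 0.004, 0.919], [-0.017, -1.0, 0.012]]
contact_force: [-0.8, -0.1, -0.8]
gripper_width: 39.8
[449.6964 342.131  232.0564] [-0.8143 -0.0966 -0.8089]
axis [[278.0739 195.5368]
 [278.5635 186.6169]]
```

View pics/z10.png

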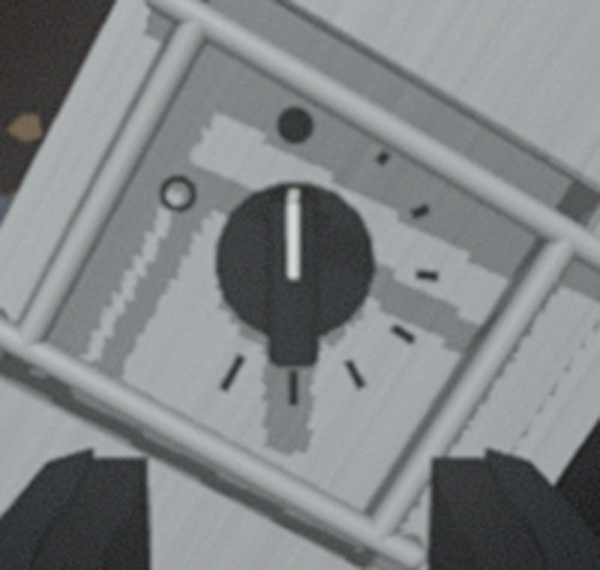

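The pointer line, (292,280) to (293,190), visibly aims at the dot at (295,125). A quick numeric check, also comparing with the ring:

```bash
python3 - <<'E'
from h import *
s=np.load('w10.npz');C=cam('wrist',s);f=lambda u,z:onz(C,(180+u[0]/3,100+u[1]/3),z)[:2]
Y=lambda v:np.degrees(np.arctan2(v[1],v[0]))
a,b,dot,ring=f((292.5,280),90),f((293,190),90),f((295,125),50),f((177,194),50)
# axis from dot & ring: both 40 mm away, 60.2deg apart; skirt circle
sk=f((295,261),56);print('pointer',Y(b-a),'skirt axis',sk,'bar mid',(f((293,188),90)+f((293,365),90))/2)
for ax in (sk,np.array([447.3,345])):print('dot',Y(dot-ax),np.hypot(*(dot-ax)),'ring-60.2',Y(ring-ax)-60.2)
print(manip.observe()['joint_positions'])
E
```

```text
pointer 112.97255937951273 skirt axis [446.8755 345.6181] bar mid [446.1021 346.9646]
dot 113.40337721476612 39.242414755751014 ring-60.2 114.60341737380845
dot 113.60987458387422 39.978588761779946 ring-60.2 113.78516801020119
[-0.3239  0.6963 -0.6934  1.729   0.5177  0.9189 -0.8214]
```

```bash
python3 -c "
from plant import manip
print(manip.close_job())"
```

```text
the job is handed in; nothing more can be done
None
```

The job is handed in at about 19 s of the 64 s allowed; it gave no verdict, so success isn't confirmed.

- **Knife:** I gripped the palette knife across its width and lifted it straight out of the block. I set the tip on the parchment under a 5 N grip, pivoted the knife down along an arc and released it about 1 cm above flat. The last view from the wrist and scene cameras shows it lying flat with the blade down. It is well inside the bare half and clear of the tart. I judged its position from those pictures and did not measure it.
- **Knob:** I went in through the guard window part-closed and turned the knob back by about 65.5°. The last check put the pointer at 113.0°, and the keep-warm dot at 113.4–114.6° depending on how the axis was estimated. That is within about 1.6°, against the 7° allowed.
- **Rest of the scene:** I saw no sign of contact with the tart, spreaders or bystanders, and contact forces stayed under about 5 N throughout. I did not re-measure their positions at the end. The gripper finished open and clear, above the guard.

Two measurements disagreed along the way. One wrist picture was taken while the arm was still coasting, which put the knob's axis about 10 mm off, so I measured again from a stationary frame. The first estimate of the knob's position from the top camera was also about 6 mm off, and I corrected it close up before gripping.

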